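Put the sample bottles away in the slanted rack

ROBOT

A 6-joint arm with a two-finger parallel gripper is mounted at the origin on the work surface. World frame = base frame: x ahead of the robot, y to its left, z up, the work surface at z = 0. Lengths are in m, angles in rad, forces in N, time in s.
With the tool pointing down it reaches from about 0.425 to 0.95 m from the base axis. Payload 3.5 kg.
Tool frame: the origin (TCP) lies midway between the tips of the shut fingers; the grasp point (between the pads) lies 19 mm behind it; z points along the fingers, y is the direction in which the jaws open and shut (so a half turn about z gives the same grasp; the last joint's range is limited). The gripper opens to 85 mm and grips with 20 to 120 N. Pads are 22 mm wide; open, the fingers measure 114 mm over their backs; the gripper's body (76 mm by 85 mm) begins 54 mm behind the grasp point. The pads swing forward as they close: fully open they stand 13 mm farther back than shut.
Start: joints at [1.083, 0.286, 1.577, -0, 1.279, -0.15], TCP at [0.224, 0.637, 0.231] pointing down, gripper open.
Joint ranges: [-2.77, 2.77], [-0.9, 2.22], [0.21, 2.48], [-1.53, 4.67], [0.24, 2.81], [-2.84, 2.84]. Speed limits (rad/s): [2.79, 2.79, 3.14, 3.14, 3.14, 3.14].

INTERFACE

Orientations are given as a unit quaternion [x, y, z, w].
In Python, from plant import * gives the robot as it stands.
- The arm moves only by the shell command python3 -m jog 'ROWS' [FORCE]. ROWS is a JSON object of lists of equal length, an entry for each row: "travel": the shift along the world's x, y, z in mm, a list of three; "dr": the turn, a rotation vector about the world's x, y, z in degrees, a list of three; "jaw": the closure in counts, from 0 (fully open) to 255 (shut). In form: {"travel": [[x, y, z], ...], "dr": [[wx, wy, wz], ...], "jaw": [jaw, ...]}. A call has 1 to 5 rows; each row shifts and turns the commanded pose from where the row before left it; what a row does not reach is not made up. A row lasts 1/12 s, in which the tool goes at most 41.7 mm and 7.16 degrees, less where a joint would pass 70% of its speed; a pose out of reach is approached as far as the arm can. A call is refused whole if a number of a shift passes 41.7 or a number of a turn 7.16, either way. A call with a gripper value outside its range is refused whole. The fingers move at their own pace and stop on an object; FORCE is the grip in N (left out, the last holds). Time passes only in rows, so rows that do not move let the fingers close. It gives the time, the measured TCP pose, the force and the opening at its end, in the units of the state.
- get_state(): the state, without advancing time (a new reading comes with each control period).
- read_camera(name): name is "scene" or "side" or "wrist"; returns the picture (384x512x3 uint8, red, green, blue); there is no depth.
- camera_info(name): a dict with "K" (3x3 intrinsics, pixels), "R" (3x3) and "t" (3): a world point X has camera coordinates R X + t; the wrist camera has in their place "mount" (4x4, takes a point from camera to tool coordinates, whose origin is the TCP and whose axes are the flange's). Camera axes: x right, y down, z forward; pixel columns grow to the right and rows downward; lengths in m; the calibration is good to about 2 mm. A picture is of the moment at which its call begins: read the wrist's pose just before it. camera_info takes no time and is no camera call.
- sign_off(): hands the job in, once; it reports no verdict.
The state is a dict: "time": time; "qpos": joint angles; "dq": joint speeds; "joint_efforts": joint torques, N m; "eef_pos": TCP position; "tcp_rot": TCP orientation; "contact_force": force on the tool from outside, world axes, zero at the start; "wrist_torque": the same for the moment, N m; "opening": opening from 0.0 (shut) to 1.0 (fully open).
Only numpy, scipy, OpenCV 4.12 (cv2) and the standard library are available. Lean on these libraries where they do the work, as an engineer would, in place of code of your own. Each camera call takes 0.05 s, during which the arm holds its last target. There are 200 camera calls.

TASK

Two small amber bottles with aluminium caps stand on the steel tray: put them away in the two free bores of the slanted wooden rack, one bottle to each bore, cap outwards and fully home. They are glass, so do not drop them in from above: keep hold of each one, in line with the slanting bore, until it is more than half way down, and only then let it drop the rest. Leave the bottles already in the rack, and the other things on the tray and table, where they are.

Things in the scene. Friction and masses are not known exactly. Their poses are not given: they have to be found in the camera images.
- bottle_1: to be put away: small amber glass sample bottle with a paper label and a plain aluminium screw cap, 80 mm tall, about 60 g: glass body 28 mm diameter up to 40 mm, a short shoulder to 46 mm, then the straight cap, 22 mm diameter, from 46 to 80 mm. Origin: centre of its underside; z: up its axis, to the cap. Stands on the tray
- bottle_2: to be put away: the same kind of bottle as bottle_1, same sizes, origin and axes; stands on the tray
- free_bore_1: a free bore of the rack (black disc at its bottom; which two of the four are free varies). Origin: centre of its flat floor, 25 mm above the table; z: out of the bore along its axis, 35 degrees from vertical, leaning to the rack's front; y: along the row. Round, 34 mm diameter, 42 mm deep: its slightly chamfered mouth lies 42 mm up z
- free_bore_2: the other free bore of the rack: same sizes, origin and axes as free_bore_1
- stored_1: a bottle already in one of the rack's bores, same kind as bottle_1; its cap stands 38 mm out of the bore. Origin: centre of that bore's floor; z: along the bore's axis, outwards. To be left alone
- stored_2: the other bottle already in the rack, like stored_1. To be left alone
- rack: fixed pale wooden rack: a slanted block, 64 x 276 x 48 mm with its dark end cheeks; four round bores in a row at y = -93, -31, 31, 93 mm, leaning 35 degrees towards its front, -x. Origin: on the table under the block; z up. Highest edge 78 mm, mouth centres 60 mm above the table
- tray: fixed shallow steel tray, 220 (x) x 280 (y) mm, rim 16 mm high, floor 3 mm thick. Origin: centre of its underside on the table
- beaker: open glass cup on the tray, 46 mm diameter, 58 mm tall, origin: centre of its underside; leave alone
- jar: squat clear jar with black lid on the tray, 42 mm diameter, 45 mm tall, origin: centre of its underside; leave alone
There are look-alikes about, which are no part of the job. Leave any blue look-alike of the bottle_2 alone.

How it is judged:
By the outcome, as a careful person would: the job done as asked, in the order asked, and still so for the second after the job is handed in, with the robot touching nothing.
It also fails if it takes over 58 s, if anything falls off the work surface, if the arm or the gripper's body presses on something with over 40 N, if the wrist force passes 120 N, or if a joint passes its speed limit or range.

## Working session

There is one attempt and no reset: what is moved stays moved. The work goes in short steps, Python scripts to look and compute and a shell command to move; the robot and the scene stay as the last step left them, time stands still between calls to the robot, and variables do not carry over. Pictures are saved under pics/ and viewed, about 8 in all and at most 12, crops included, and the job is handed in when it is done.

```bash
ls; mkdir -p pics
python3 - <<'E'
from plant import *
import cv2,numpy as np
print(get_state())
for n in ("scene","side","wrist"):
    im=read_camera(n); cv2.imwrite(f"pics/{n}0.png",im[:,:,::-1]); print(n,camera_info(n))
a=cv2.imread("pics/scene0.png");b=cv2.imread("pics/side0.png")
E
```

```text
pics
{'time': 0.0, 'qpos': array([ 1.08297654e+00,  2.87207470e-01,  1.57819109e+00,  4.65375823e-05,
        1.27859595e+00, -1.49985439e-01]), 'dq': array([ 0.00059904, -0.00058415, -0.00030372,  0.0009991 ,  0.00020338,
       -0.00223293]), 'joint_efforts': array([ 2.91661330e-03, -4.05981660e+01, -2.92627788e+01, -4.92351546e-05,
        5.92229568e-03,  5.80751788e-06]), 'eef_pos': array([0.22336412, 0.63627188, 0.22991168]), 'tcp_rot': array([ 1.68121548e-01,  9.85765541e-01, -1.13339569e-03, -3.97672587e-04]), 'contact_force': array([1.05118756, 0.26432286, 0.01519273]), 'wrist_torque': array([0.05730547, 0.01550776, 0.00365376]), 'opening': 1.0019325882472347}
scene {'K': array([[387.29535565,   0.        , 251.55361114],
       [  0.        , 387.29535565, 192.29215288],
       [  0.        ,   0.        ,   1.        ]]), 'R': array([[ 0.75042109,  0.66088715, -0.00981666],
       [ 0.49964825, -0.5769359 , -0.64613977],
       [-0.43268905,  0.47997203, -0.76315597]]), 't': array([-0.39819276, -0.2006133 ,  1.08374752])}
side {'K': array([[367.83759514,   0.        , 259.71324719],
       [  0.        , 367.83759514, 187.99774755],
       [  0.        ,   0.        ,   1.        ]]), 'R': array([[ 0.82578729, -0.56365454,  0.01920689],
       [-0.28847667, -0.45140888, -0.84439992],
       [ 0.48462001,  0.69175399, -0.53536891]]), 't': array([-0.41732273,  0.20807836,  0.72404217])}
wrist {'K': array([[275.90052051,   0.        , 257.50956866],
       [  0.        , 275.90052051, 187.5217591 ],
       [  0.        ,   0.        ,   1.        ]]), 'mount': array([[-3.91728531e-05, -9.61683219e-01, -2.74163061e-01,
         6.86807125e-02],
       [ 9.99999229e-01,  3.02565791e-04, -1.20419310e-03,
         1.18146477e-03],
       [ 1.24100466e-03, -2.74162897e-01,  9.61682466e-01,
        -1.42243978e-01],
       [ 0.00000000e+00,  0.00000000e+00,  0.00000000e+00,
         1.00000000e+00]])}
```

View pics/scene0.png

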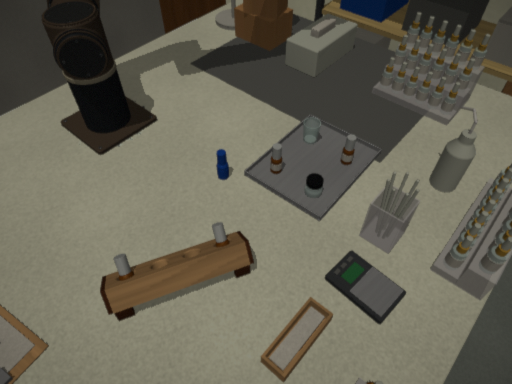

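View pics/side0.png

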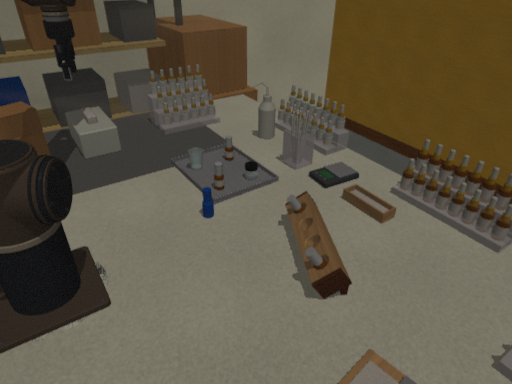

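The scene picture shows two capped amber bottles on the tray at about (277,160) and (348,150), with the jar at (314,185), the beaker at (312,130), and the blue look-alike off the tray at (222,165). The rack has stored caps at (122,265) and (220,235), so the two middle bores, around (160,263) and (190,252), look free. The side view agrees: bottles at (218,178) and (229,150), stored caps at (294,203) and (314,257). Next I'll enlarge these areas to confirm.

Run:
```python
import cv2,numpy as np
a=cv2.imread("pics/scene0.png");b=cv2.imread("pics/side0.png")
def crop(im,u,v,w,h,s): 
    return cv2.resize(im[v:v+h,u:u+w],None,fx=s,fy=s,interpolation=cv2.INTER_CUBIC)
t=np.hstack([crop(a,255,110,110,90,3.63)[:300,:400],crop(b,165,130,110,75,3.63)[:300,:400]][:1]+[cv2.resize(b[130:205,170:270],(400,300),interpolation=cv2.INTER_CUBIC)])
u=np.hstack([cv2.resize(a[215:320,100:260],(400,262),interpolation=cv2.INTER_CUBIC),cv2.resize(b[190:295,250:410],(400,262),interpolation=cv2.INTER_CUBIC)])
t=cv2.resize(t,(800,300))
cv2.imwrite("pics/c1.png",np.vstack([t,u]))
```

```text
(no output)
```

View pics/c1.png

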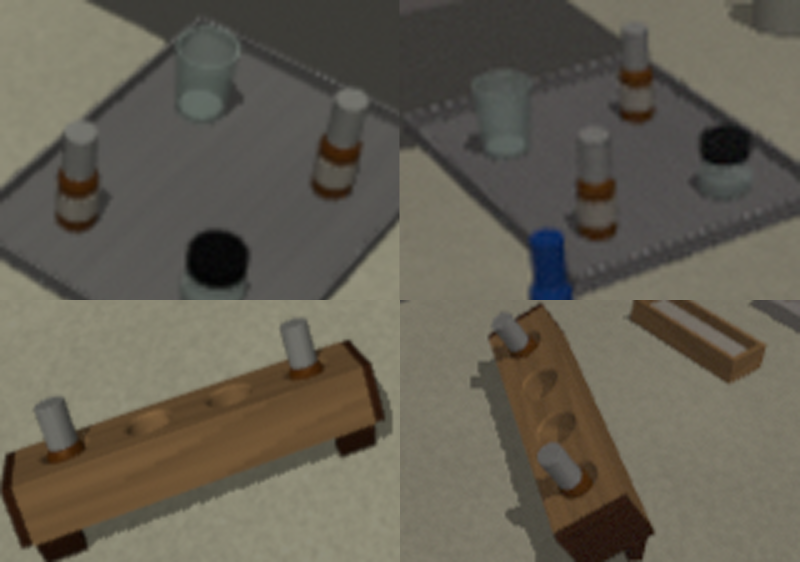

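The crops show two aluminium-capped amber bottles with cap tops at scene (277.6,145) and (352,137). The blue look-alike stands off the tray. The two free bores are the middle ones, at scene (161,264) and (192,253). I'll triangulate these points.

```bash
cat > h.py <<'E'
from plant import *
import numpy as np,cv2
from scipy.spatial.transform import Rotation as Ro
C={n:camera_info(n) for n in("scene","side")}
def ray(n,p):
    c=C[n];d=c["R"].T@np.linalg.inv(c["K"])@[*p,1.];return -c["R"].T@c["t"],d/np.linalg.norm(d)
def plane(n,p,z):
    o,d=ray(n,p);return o+d*(z-o[2])/d[2]
def tri(p,q):
    (a,d),(b,e)=ray("scene",p),ray("side",q)
    s=np.linalg.lstsq(np.c_[d,-e],b-a,rcond=None)[0]
    x,y=a+s[0]*d,b+s[1]*e
    return (x+y)/2,np.linalg.norm(x-y)
E
python3 - <<'E'
from h import *
np.set_printoptions(precision=4,suppress=True)
for n,p,q,z in [("Acap",(277.6,145),(218.5,163.5),.083),("Abase",(276.5,170),(219.5,187),.003),("Bcap",(352,137),(228.5,137.5),.083),("Bbase",(346.2,160.8),(229.2,158.2),.003),
 ("jarlid",(314.5,181),(251,166.5),.048),("beaker top",(312,122),(196,150),.061),
 ("S1cap",(121.2,257),(310.8,252),.0905),("S2cap",(218,225.4),(291.2,199.6),.0905),("F1",(160.8,263.8),(312.4,240.8),.0594),("F2",(192,253),(306,223.2),.0594)]:
    print(n,*tri(p,q),plane("scene",p,z),plane("side",q,z))
E
```

```text
Acap [0.4725 0.1579 0.0816] 0.0013926593805079046 [0.4729 0.1575 0.083 ] [0.4711 0.1543 0.083 ]
Abase [0.4737 0.1579 0.0021] 0.003124425849517188 [0.4754 0.1554 0.003 ] [0.4734 0.1592 0.003 ]
Bcap [0.5856 0.2969 0.0784] 0.0007281432215068493 [0.5875 0.2924 0.083 ] [0.5805 0.2875 0.083 ]
Bbase [0.5864 0.2957 0.003 ] 0.0025999681399721765 [0.5872 0.2939 0.003 ] [0.5868 0.298  0.003 ]
jarlid [0.5818 0.1588 0.0381] 0.0010282042448759706 [0.5865 0.1501 0.048 ] [0.5722 0.1448 0.048 ]
beaker top [0.4718 0.2981 0.0629] 0.0012422623832008567 [0.4711 0.2993 0.061 ] [0.4736 0.3029 0.061 ]
S1cap [ 0.4463 -0.2598  0.0855] 8.771888477012993e-05 [ 0.4498 -0.2608  0.0905] [ 0.4423 -0.2637  0.0905]
S2cap [ 0.5289 -0.0946  0.084 ] 0.0004231469786253671 [ 0.5324 -0.0973  0.0905] [ 0.5225 -0.1022  0.0905]
F1 [ 0.4947 -0.2142  0.0579] 0.0015620574547916025 [ 0.496  -0.2153  0.0594] [ 0.4934 -0.2145  0.0594]
F2 [ 0.5221 -0.1605  0.0588] 0.001057303345821517 [ 0.5228 -0.1612  0.0594] [ 0.5216 -0.1604  0.0594]
```

Checks against the stated geometry:
- The stored caps are 185 mm apart (186 expected), and the free mouths 60 mm (62 expected).
- The caps lean 23 mm from the row (22 expected). The lean azimuth is 153.4°, and the row direction is (0.447, 0.894).
- Bottle A is at (0.473, 0.158) and B at (0.587, 0.295).

I'll move above A with the jaw set across the rack row, at azimuth -26.6°.

```bash
python3 -m jog '{"travel":[[18,-34,0],[18,-34,0],[18,-34,0],[18,-34,0],[18,-34,0]],"dr":[[0,0,-7],[0,0,-7],[0,0,-7],[0,0,-7],[0,0,-7]],"jaw":[0,0,0,0,0]}' 30
python3 -m jog '{"travel":[[18,-34,0],[18,-34,0],[18,-34,0],[18,-34,0],[18,-34,0]],"dr":[[0,0,-7],[0,0,-7],[0,0,-7],[0,0,-7],[0,0,-7]],"jaw":[0,0,0,0,0]}'
python3 -m jog '{"travel":[[18,-34,-5],[18,-34,-5],[18,-34,-5],[16,-36,-5],[0,0,0]],"dr":[[0,0,-7],[0,0,-7],[0,0,-7],[0,0,-6.3],[0,0,0]],"jaw":[0,0,0,0,0]}'
cat >> h.py <<'E'
def st():
    s=get_state();R=Ro.from_quat(s["tcp_rot"])
    print("t",round(s["time"],2),"p",s["eef_pos"].round(4),"y",R.as_matrix()[:,1].round(3),"z",R.as_matrix()[:,2].round(3),"F",s["contact_force"].round(1),"op",round(s["opening"],3),"q",s["qpos"].round(2))
    return s,R
def wproj(X,s,R):
    c=camera_info("wrist");M=c["mount"];T=R.as_matrix().T@(np.asarray(X)-s["eef_pos"])
    p=c["K"]@(M[:3,:3].T@(T-M[:3,3]));return p[:2]/p[2]
def wplane(p,z,s,R):
    c=camera_info("wrist");M=c["mount"];d=R.as_matrix()@M[:3,:3]@np.linalg.inv(c["K"])@[*p,1.]
    o=s["eef_pos"]+R.as_matrix()@M[:3,3];return o+d*(z-o[2])/d[2]
E
python3 - <<'E'
from h import *
s,R=st();im=read_camera("wrist")[:,:,::-1].copy();cv2.imwrite("pics/w1.png",im)
for X in [(.473,.158,.083),(.473,.158,.003)]: print(wproj(X,s,R))
E
```

```text
time: 0.57
eef_pos: [0.3139, 0.4651, 0.2308]
tcp_rot: [0.459, 0.888, -0.0, -0.0]
contact_force: [0.6, 0.2, 0.1]
opening: 0.996
time: 0.98
eef_pos: [0.4039, 0.2951, 0.2311]
tcp_rot: [0.705, 0.709, -0.0, -0.0]
contact_force: [0.2, 0.5, -1.2]
opening: 0.998
time: 1.4
eef_pos: [0.4753, 0.1535, 0.2102]
tcp_rot: [0.854, 0.521, -0.001, 0.001]
contact_force: [0.0, 0.5, -0.7]
opening: 0.998
t 1.4 p [0.4753 0.1535 0.2102] y [ 0.889 -0.457  0.   ] z [-0.001 -0.003 -1.   ] F [ 0.   0.5 -0.7] op 0.998 q [ 0.11 -0.09  2.02 -0.    1.21  0.59]
[252.64758449 178.37012729]
[253.61630229 163.09334264]
```

View pics/w1.png

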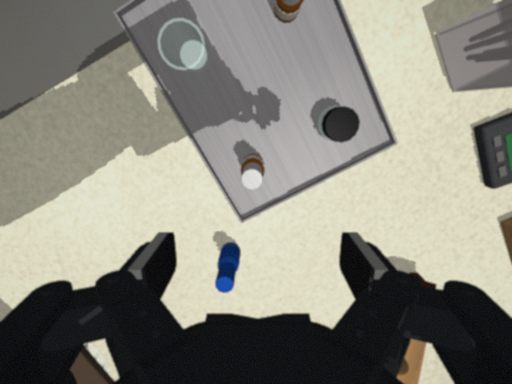

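The wrist view shows bottle A's cap top at (252,179). The prediction from the fixed cameras was (252.6,178.4), so they agree within 1 mm. The blue look-alike, at (228,265), is clear of the fingers. I'll descend and grip the cap.

```bash
python3 -m jog '{"travel":[[-2,4.5,-35],[0,0,-35],[0,0,-35],[0,0,-30],[0,0,-20]],"dr":[[0,0,0.6],[0,0,0],[0,0,0],[0,0,0],[0,0,0]],"jaw":[0,0,0,0,0]}' 30
python3 -m jog '{"travel":[[0,0,0],[0,0,0],[0,0,0],[0,0,0],[0,0,0]],"dr":[[0,0,0],[0,0,0],[0,0,0],[0,0,0],[0,0,0]],"jaw":[0,255,255,255,255]}' 40
python3 -m jog '{"travel":[[0,0,0],[0,0,0],[0,0,0],[0,0,0],[0,0,0]],"dr":[[0,0,0],[0,0,0],[0,0,0],[0,0,0],[0,0,0]],"jaw":[255,255,255,255,255]}'
python3 -m jog '{"travel":[[0,0,0],[0,0,0],[0,0,0],[0,0,0],[0,0,0]],"dr":[[0,0,0],[0,0,0],[0,0,0],[0,0,0],[0,0,0]],"jaw":[255,255,255,255,255]}'
python3 -c "
from h import *
st()"
```

```text
time: 1.87
eef_pos: [0.4689, 0.1644, 0.0531]
tcp_rot: [0.848, 0.531, -0.002, -0.001]
contact_force: [-0.4, -0.1, 0.5]
opening: 1.003
time: 2.28
eef_pos: [0.4732, 0.1638, 0.0584]
tcp_rot: [0.848, 0.53, 0.002, 0.001]
contact_force: [-0.7, 0.4, 0.8]
opening: 0.453
time: 2.7
eef_pos: [0.4728, 0.1635, 0.0578]
tcp_rot: [0.848, 0.529, 0.001, 0.0]
contact_force: [0.1, 0.3, 6.0]
opening: 0.241
time: 3.12
eef_pos: [0.4728, 0.1635, 0.0578]
tcp_rot: [0.848, 0.529, 0.001, 0.0]
contact_force: [-0.2, -0.5, 5.9]
opening: 0.24
t 3.12 p [0.4728 0.1635 0.0578] y [ 0.898 -0.439  0.002] z [ 0.002  0.001 -1.   ] F [-0.2 -0.5  5.9] op 0.24 q [0.13 0.12 2.12 0.   0.9  0.58]
```

The last pose reading lagged the motion, so the grip ended up about 5 mm off-centre along the pads. The bottle is still standing, so I'll regrip centred and then lift.

```bash
python3 -m jog '{"travel":[[0,0,0],[0,0,0],[0,0,0],[0,0,0],[-1,-2.5,0]],"dr":[[0,0,0],[0,0,0],[0,0,0],[0,0,0],[0,0,0]],"jaw":[90,90,90,90,90]}' 40
python3 -m jog '{"travel":[[-1,-2.5,0],[0,0,0],[0,0,0],[0,0,0],[0,0,0]],"dr":[[0,0,0],[0,0,0],[0,0,0],[0,0,0],[0,0,0]],"jaw":[90,90,90,255,255]}' 40
python3 -m jog '{"travel":[[0,0,0],[0,0,0],[0,0,0],[0,0,0],[0,0,0]],"dr":[[0,0,0],[0,0,0],[0,0,0],[0,0,0],[0,0,0]],"jaw":[255,255,255,255,255]}'
python3 -m jog '{"travel":[[0,0,10],[0,0,30],[0,0,40],[0,0,40],[0,0,30]],"dr":[[0,0,0],[0,0,0],[0,0,0],[0,0,0],[0,0,0]],"jaw":[255,255,255,255,255]}'
python3 -m jog '{"travel":[[0,0,15],[0,0,0],[0,0,0],[0,0,0],[0,0,0]],"dr":[[0,0,0],[0,0,0],[0,0,0],[0,0,0],[0,0,0]],"jaw":[255,255,255,255,255]}'
python3 -c "
from h import *
st()"
```

```text
time: 3.53
eef_pos: [0.4705, 0.1609, 0.056]
tcp_rot: [0.848, 0.53, -0.0, -0.0]
contact_force: [-0.6, 1.0, -0.7]
opening: 0.644
time: 3.95
eef_pos: [0.4697, 0.1583, 0.0564]
tcp_rot: [0.848, 0.53, 0.0, 0.0]
contact_force: [0.3, 0.3, 0.3]
opening: 0.373
time: 4.37
eef_pos: [0.4698, 0.1584, 0.0564]
tcp_rot: [0.848, 0.53, 0.0, 0.0]
contact_force: [-0.6, 0.2, 1.1]
opening: 0.247
time: 4.78
eef_pos: [0.4702, 0.1585, 0.2103]
tcp_rot: [0.848, 0.53, 0.002, 0.001]
contact_force: [0.4, 0.4, -0.8]
opening: 0.24
time: 5.2
eef_pos: [0.4683, 0.1582, 0.2189]
tcp_rot: [0.848, 0.529, -0.002, -0.001]
contact_force: [-0.0, -0.7, -1.0]
opening: 0.24
t 5.2 p [0.4683 0.1582 0.2189] y [ 0.898 -0.439 -0.004] z [-0.004 -0.001 -1.   ] F [-0.  -0.7 -1. ] op 0.24 q [ 0.12 -0.11  2.02  0.    1.23  0.57]
```

```bash
python3 -m jog '{"travel":[[-1,-25,0],[-1,-32,0],[-1,-33,0],[-1,-33,0],[-1,-33,0]],"dr":[[0,0,0],[0,0,0],[0,0,0],[0,0,0],[0,0,0]],"jaw":[255,255,255,255,255]}'
python3 -m jog '{"travel":[[-1,-33,0],[-1,-33,0],[-1,-33,0],[-1,-22,0],[-1,-10,0]],"dr":[[0,0,0],[0,0,0],[0,0,0],[0,0,0],[0,0,0]],"jaw":[255,255,255,255,255]}'
python3 -m jog '{"travel":[[0,0,0],[0,0,0],[0,0,0],[0,0,0],[0,0,0]],"dr":[[-2,-4,0],[-3,-6,0],[-3,-6,0],[-3,-6,0],[-3,-6,0]],"jaw":[255,255,255,255,255]}'
python3 -m jog '{"travel":[[0,0,0],[0,0,-20],[0,0,-20],[0,0,-10],[0,0,0]],"dr":[[-1.65,-3.31,0],[0,0,0],[0,0,0],[0,0,0],[0,0,0]],"jaw":[255,255,255,255,255]}'
python3 -m jog '{"travel":[[0,0,0],[0,0,0],[0,0,0],[0,0,0],[0,0,0]],"dr":[[0,0,0],[0,0,0],[0,0,0],[0,0,0],[0,0,0]],"jaw":[255,255,255,255,255]}'
cat >> h.py <<'E'
a=np.array([-.513,.256,.819]);a/=np.linalg.norm(a)
def rel(s,R,M,off=.0534):
    b=s["eef_pos"]+off*R.as_matrix()[:,2]; d=b-M; k=d@a
    print("base along",round(k*1e3,1),"lateral mm",((d-k*a)*1e3).round(1),"angle err deg (rotvec)",np.degrees(np.cross(-R.as_matrix()[:,2],a)).round(2))
F2=np.array([.5215,-.1593,.0594]);F1=np.array([.4938,-.2147,.0594])
E
python3 - <<'E'
from h import *
s,R=st();rel(s,R,F2)
p=read_camera("scene");q=read_camera("side")
cv2.imwrite("pics/sc2.png",p[:,:,::-1]);cv2.imwrite("pics/sd2.png",q[:,:,::-1])
x=[cv2.resize(i[v:v+130,u:u+170],(400,306),interpolation=cv2.INTER_CUBIC)[:,:,::-1] for i,u,v in((p,100,190),(q,230,150))]
cv2.imwrite("pics/c2.png",np.hstack(x))
E
```

```text
time: 5.62
eef_pos: [0.4634, 0.0013, 0.2192]
tcp_rot: [0.848, 0.53, -0.001, -0.001]
contact_force: [0.6, -0.3, 0.6]
opening: 0.243
time: 6.03
eef_pos: [0.4586, -0.1308, 0.2194]
tcp_rot: [0.849, 0.528, -0.001, -0.001]
contact_force: [0.3, 0.2, -0.5]
opening: 0.245
time: 6.45
eef_pos: [0.4593, -0.1278, 0.2203]
tcp_rot: [0.816, 0.51, 0.142, 0.231]
contact_force: [-0.7, 0.3, -0.4]
opening: 0.243
time: 6.87
eef_pos: [0.457, -0.1265, 0.166]
tcp_rot: [0.81, 0.506, 0.155, 0.252]
contact_force: [0.1, 0.2, -0.3]
opening: 0.243
time: 7.28
eef_pos: [0.4601, -0.1288, 0.1722]
tcp_rot: [0.809, 0.505, 0.157, 0.257]
contact_force: [0.6, 0.3, -0.6]
opening: 0.239
t 7.28 p [ 0.4601 -0.1288  0.1722] y [ 0.736 -0.358  0.575] z [ 0.514 -0.257 -0.818] F [ 0.6  0.3 -0.6] op 0.239 q [-0.5  -0.43  2.45  0.04  0.51 -0.07]
base along 78.4 lateral mm [ 6.3 -3.3  5. ] angle err deg (rotvec) [0.05 0.07 0.01]
```

View pics/c2.png

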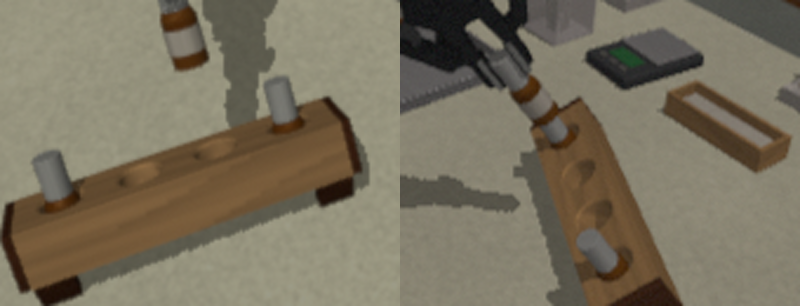

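The bottle is held straight along the bore direction, with its base about 78 mm out from bore F2. q3 is at 2.45 (limit 2.48), so I'll watch it. I'll bring it to about 25 mm out and compare the image with the prediction.

```bash
python3 -m jog '{"travel":[[7,-3.5,-16.2],[7,-3.5,-16.2],[7,-3.4,-16.3],[0,0,0],[0,0,0]],"dr":[[0,0,0],[0,0,0],[0,0,0],[0,0,0],[0,0,0]],"jaw":[255,255,255,255,255]}'
python3 -m jog '{"travel":[[0,0,0],[0,0,0],[0,0,0]],"dr":[[0,0,0],[0,0,0],[0,0,0]],"jaw":[255,255,255]}'
cat >> h.py <<'E'
def proj(n,X):
    c=C[n];p=c["K"]@(c["R"]@X+c["t"]);return p[:2]/p[2]
E
python3 - <<'E'
from h import *
s,R=st();rel(s,R,F2)
b=s["eef_pos"]+.0534*R.as_matrix()[:,2]
out=[]
for n,u,v in(("scene",140,195),("side",260,170)):
    i=read_camera(n)[:,:,::-1].copy();cv2.imwrite(f"pics/{n}3.png",i)
    k=5; c=cv2.resize(i[v:v+80,u:u+80],None,fx=k,fy=k,interpolation=cv2.INTER_CUBIC)
    P=lambda X:tuple(int(round(t)) for t in (proj(n,X)-[u,v]+.5)*k)
    cv2.line(c,P(b),P(b+.08*a),(0,255,0),1)
    e=np.array([.447,.894,0]);f=np.cross(e,a)
    for M,r,col in((b,.014,(0,255,0)),(F2,.017,(255,0,255)),(F1,.017,(255,0,255))):
        cv2.polylines(c,[np.array([P(M+r*(np.cos(t)*e+np.sin(t)*f)) for t in np.linspace(0,6.28,30)])],True,col,1)
    out.append(c)
cv2.imwrite("pics/c3.png",np.hstack(out))
E
```

```text
time: 7.8
eef_pos: [0.4801, -0.1388, 0.1217]
tcp_rot: [0.809, 0.505, 0.156, 0.255]
contact_force: [-0.2, 0.4, -0.3]
opening: 0.245
time: 8.05
eef_pos: [0.4811, -0.1393, 0.1241]
tcp_rot: [0.809, 0.505, 0.158, 0.258]
contact_force: [0.0, 0.1, -1.2]
opening: 0.245
t 8.05 p [ 0.4811 -0.1393  0.1241] y [ 0.735 -0.358  0.576] z [ 0.515 -0.257 -0.818] F [ 0.   0.1 -1.2] op 0.245 q [-0.49 -0.26  2.43  0.05  0.36 -0.08]
base along 25.4 lateral mm [ 0.2 -0.2  0.2] angle err deg (rotvec) [0.09 0.13 0.01]
```

View pics/c3.png

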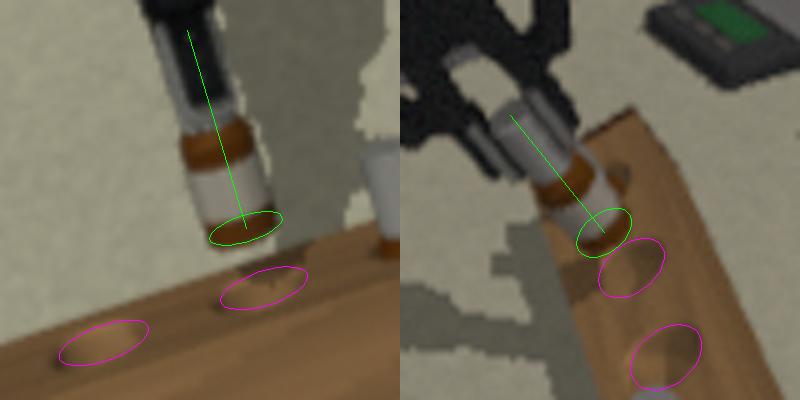

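The predicted bore ellipses (magenta) match the visible bores. The bottle looks about 2 mm off its predicted axis: its base is at roughly (241,238) in the scene crop, against (246,228) predicted. I'll quantify that with the amber mask.

```bash
cat >> h.py <<'E'
e=np.array([.447,.894,0]);f=np.cross(e,a)
def lat(s,R,tag,show=True):
    b=s["eef_pos"]+.0534*R.as_matrix()[:,2]; A=[];y=[]
    for n in("scene","side"):
        i=cv2.imread(f"pics/{n}{tag}.png");i=cv2.resize(i,None,fx=4,fy=4,interpolation=cv2.INTER_CUBIC)
        h=cv2.cvtColor(i,cv2.COLOR_BGR2HSV)
        m=((h[...,0]<16)&(h[...,1]>150)&(h[...,2]>50)).astype(np.uint8)
        P=lambda X:(proj(n,X)+.5)*4-.5
        roi=np.zeros_like(m);cv2.line(roi,*[tuple(int(t) for t in P(b+k*a)) for k in(.036,.046)],1,64);m&=roi
        v,u=np.nonzero(m);c=np.array([np.median(u),np.median(v)])
        w,hh=cv2.minAreaRect(cv2.findNonZero(m))[1]
        o=P(b+.042*a);d=P(b+.08*a)-P(b);d/=np.linalg.norm(d);pn=np.array([-d[1],d[0]])
        y.append((c-o)@pn);A.append([(P(b+.042*a+.001*q)-o)@pn for q in(e,f)])
        print(n,len(u),"rect",round(w),round(hh),"perp off px",round(y[-1]/4,2),"per mm",np.round(np.array(A[-1])/4,2))
    print("offset mm along row e, across f:",np.linalg.solve(A,y).round(2))
E
python3 - <<'E'
from h import *
s,R=st();print("f",f);lat(s,R,"3")
E
```

```text
t 8.15 p [ 0.481  -0.1392  0.1237] y [ 0.736 -0.358  0.575] z [ 0.515 -0.257 -0.818] F [ 0.3 -0.2 -1.2] op 0.241 q [-0.49 -0.26  2.43  0.05  0.36 -0.08]
f [ 0.73238157 -0.36619079  0.57320707]
scene 1349 rect 29 54 perp off px -0.63 per mm [0.55 0.03]
side 758 rect 28 47 perp off px 0.54 per mm [0.09 0.45]
offset mm along row e, across f: [-1.23  1.44]
```

Corrected for the measured offset (-1.2 mm along the row, +1.4 mm across), I'll insert in steps and watch the forces.

```bash
python3 -m jog '{"travel":[[-0.4,1.3,-0.7],[5.1,-2.6,-8.2],[5.1,-2.6,-8.2],[2.6,-1.3,-4.1],[2.6,-1.3,-4.1]],"dr":[[0,0,0],[0,0,0],[0,0,0],[0,0,0],[0,0,0]],"jaw":[255,255,255,255,255]}'
python3 -m jog '{"travel":[[2.6,-1.3,-4.1],[2.6,-1.3,-4.1],[0,0,0],[0,0,0]],"dr":[[0,0,0],[0,0,0],[0,0,0],[0,0,0]],"jaw":[255,255,255,255]}'
python3 -c "
from h import *
s,R=st();rel(s,R,F2);print(s['wrist_torque'].round(2))"
```

```text
time: 8.57
eef_pos: [0.4957, -0.1455, 0.097]
tcp_rot: [0.809, 0.505, 0.157, 0.256]
contact_force: [-0.6, -0.3, 0.3]
opening: 0.237
time: 8.9
eef_pos: [0.5008, -0.1481, 0.0888]
tcp_rot: [0.809, 0.505, 0.157, 0.256]
contact_force: [-0.5, -0.1, -0.8]
opening: 0.246
t 8.9 p [ 0.5008 -0.1481  0.0888] y [ 0.737 -0.359  0.573] z [ 0.513 -0.256 -0.82 ] F [-0.5 -0.1 -0.8] op 0.246 q [-0.49 -0.12  2.4   0.06  0.26 -0.09]
base along -15.8 lateral mm [-1.4  1.6 -1.4] angle err deg (rotvec) [ 0.   -0.03  0.01]
[0.14 0.34 0.06]
```

The base is 16 mm in without contact forces, but q5 is 0.26 (limit 0.24) and falling about 0.025 rad per 10 mm. Tilting 3° more upright, about the mouth, regains margin. The bore play at this depth allows more than 8°.

```bash
python3 -m jog '{"travel":[[0.7,-0.4,0.5],[0.7,-0.3,0.5],[0,0,0],[0,0,0],[0,0,0]],"dr":[[0.7,1.3,0],[0.7,1.3,0],[0,0,0],[0,0,0],[0,0,0]],"jaw":[255,255,255,255,255]}'
python3 -c "
from h import *
s,R=st();rel(s,R,F2);print(s['wrist_torque'].round(2),s['qpos'].round(3))"
```

```text
time: 9.32
eef_pos: [0.5021, -0.1487, 0.0901]
tcp_rot: [0.815, 0.509, 0.145, 0.235]
contact_force: [-0.3, -0.1, -0.7]
opening: 0.242
t 9.32 p [ 0.5021 -0.1487  0.0901] y [ 0.762 -0.372  0.531] z [ 0.475 -0.236 -0.847] F [-0.3 -0.1 -0.7] op 0.242 q [-0.49 -0.11  2.37  0.05  0.32 -0.07]
base along -15.5 lateral mm [-2.   2.  -1.9] angle err deg (rotvec) [-1.35 -2.6  -0.03]
[ 0.14  0.31 -0.02] [-0.489 -0.11   2.368  0.047  0.324 -0.074]
```

```bash
python3 -m jog '{"travel":[[2.6,-1.3,-4.1],[2.6,-1.3,-4.1],[2.6,-1.3,-4.1],[0,0,0],[0,0,0]],"dr":[[0,0,0],[0,0,0],[0,0,0],[0,0,0],[0,0,0]],"jaw":[255,255,255,255,255]}'
python3 -m jog '{"travel":[[2.6,-1.3,-4.1],[1.3,-0.6,-2],[0,0,0],[0,0,0]],"dr":[[0,0,0],[0,0,0],[0,0,0],[0,0,0]],"jaw":[255,255,255,255]}'
python3 -c "
from h import *
s,R=st();rel(s,R,F2);print(s['wrist_torque'].round(2),s['qpos'].round(3))"
```

```text
time: 9.73
eef_pos: [0.5098, -0.1526, 0.077]
tcp_rot: [0.816, 0.509, 0.144, 0.234]
contact_force: [-0.6, -0.2, -1.1]
opening: 0.245
time: 10.07
eef_pos: [0.5139, -0.1546, 0.0715]
tcp_rot: [0.816, 0.509, 0.145, 0.235]
contact_force: [-0.2, 0.2, -0.1]
opening: 0.243
t 10.07 p [ 0.5139 -0.1546  0.0715] y [ 0.762 -0.372  0.53 ] z [ 0.475 -0.236 -0.848] F [-0.2  0.2 -0.1] op 0.243 q [-0.49 -0.04  2.34  0.05  0.27 -0.08]
base along -38.4 lateral mm [-1.9  1.9 -1.8] angle err deg (rotvec) [-1.37 -2.64 -0.03]
[ 0.14  0.32 -0.02] [-0.488 -0.035  2.344  0.053  0.275 -0.08 ]
```

It's 38 mm in with no contact force. I'll release it and retreat along the bore axis, then look.

```bash
python3 -m jog '{"travel":[[0,0,0],[0,0,0],[0,0,0],[0,0,0],[0,0,0]],"dr":[[0,0,0],[0,0,0],[0,0,0],[0,0,0],[0,0,0]],"jaw":[90,90,90,90,90]}'
python3 -m jog '{"travel":[[-5.1,2.6,8.2],[-10.2,5.1,16.4],[-10.2,5.1,16.4],[-10.2,5.1,16.4],[-5.1,2.6,8.2]],"dr":[[0,0,0],[0,0,0],[0,0,0],[0,0,0],[0,0,0]],"jaw":[90,90,90,90,90]}'
python3 -m jog '{"travel":[[0,0,20],[0,0,30],[0,0,20],[0,0,0],[0,0,0]],"dr":[[0,0,0],[2.8,5.5,0],[3,6,0],[3,6,0],[3,6,0]],"jaw":[90,90,90,90,90]}'
python3 - <<'E'
from h import *
s,R=st()
p=read_camera("scene");q=read_camera("side")
x=[cv2.resize(i[v:v+130,u:u+170],(400,306),interpolation=cv2.INTER_CUBIC)[:,:,::-1] for i,u,v in((p,100,190),(q,230,170))]
cv2.imwrite("pics/c4.png",np.hstack(x))
E
```

```text
time: 10.48
eef_pos: [0.5141, -0.1547, 0.072]
tcp_rot: [0.815, 0.509, 0.145, 0.235]
contact_force: [0.8, -0.1, 0.4]
opening: 0.644
time: 10.9
eef_pos: [0.4731, -0.134, 0.1393]
tcp_rot: [0.815, 0.509, 0.145, 0.236]
contact_force: [-0.1, -0.5, -0.4]
opening: 0.652
time: 11.32
eef_pos: [0.4746, -0.1348, 0.2095]
tcp_rot: [0.847, 0.528, 0.029, 0.045]
contact_force: [-0.0, -0.2, 0.4]
opening: 0.646
t 11.32 p [ 0.4746 -0.1348  0.2095] y [ 0.893 -0.438  0.107] z [ 0.096 -0.046 -0.994] F [-0.  -0.2  0.4] op 0.646 q [-0.48 -0.17  2.09  0.    1.11 -0.03]
```

View pics/c4.png

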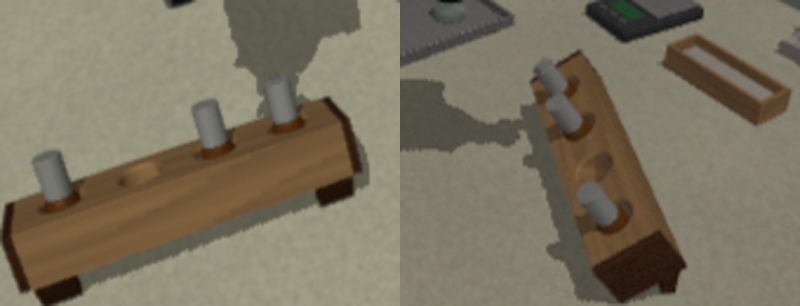

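Bottle A is in and matches the stored caps: its cap is at (210,125) in the scene crop and (568,115) in the side crop, at the same standing height. Next I'll go above bottle B.

```bash
python3 -m jog '{"travel":[[6,20,0],[9,36,0],[9,36,0],[9,36,0],[9,36,0]],"dr":[[1.25,2.6,0],[1.2,2.6,0],[0,0,0],[0,0,0],[0,0,0]],"jaw":[0,0,0,0,0]}'
python3 -m jog '{"travel":[[9,36,0],[9,36,0],[9,36,0],[9,36,0],[10,36,0]],"dr":[[0,0,0],[0,0,0],[0,0,0],[0,0,0],[0,0,0]],"jaw":[0,0,0,0,0]}'
python3 -m jog '{"travel":[[10,36,0],[10,36,-5],[4,14,-5],[0,0,0],[0,0,0]],"dr":[[0,0,0],[0,0,0],[0,0,0],[0,0,0],[0,0,0]],"jaw":[0,0,0,0,0]}'
python3 -m jog '{"travel":[[0,0,0],[0,0,0],[0,0,0]],"dr":[[0,0,0],[0,0,0],[0,0,0]],"jaw":[0,0,0]}'
python3 - <<'E'
from h import *
s,R=st();i=read_camera("wrist")[:,:,::-1].copy()
for X in((.5865,.2955,.083),(.5865,.2955,.003)):
    u=wproj(X,s,R);print(u);cv2.circle(i,tuple(int(round(t)) for t in u),2,(0,255,0),-1)
cv2.imwrite("pics/w2.png",i)
E
```

```text
time: 11.83
eef_pos: [0.5145, 0.0316, 0.205]
tcp_rot: [0.849, 0.529, 0.002, 0.003]
contact_force: [0.9, -0.3, -0.2]
opening: 1.0
time: 12.25
eef_pos: [0.5602, 0.2117, 0.2051]
tcp_rot: [0.848, 0.529, 0.002, 0.002]
contact_force: [0.9, -0.5, -0.2]
opening: 1.001
time: 12.67
eef_pos: [0.5839, 0.2961, 0.1945]
tcp_rot: [0.848, 0.53, 0.0, 0.002]
contact_force: [-0.8, -0.7, 0.4]
opening: 1.001
time: 12.92
eef_pos: [0.5853, 0.2946, 0.1964]
tcp_rot: [0.849, 0.528, 0.002, 0.002]
contact_force: [-0.6, -0.2, -0.5]
opening: 1.001
t 12.92 p [0.5853 0.2946 0.1964] y [ 0.897 -0.442  0.006] z [ 0.005 -0.002 -1.   ] F [-0.6 -0.2 -0.5] op 1.001 q [ 0.31  0.27  1.66 -0.    1.21  0.77]
[256.77037832 183.79184806]
[256.50921326 166.91271261]
```

View pics/w2.png

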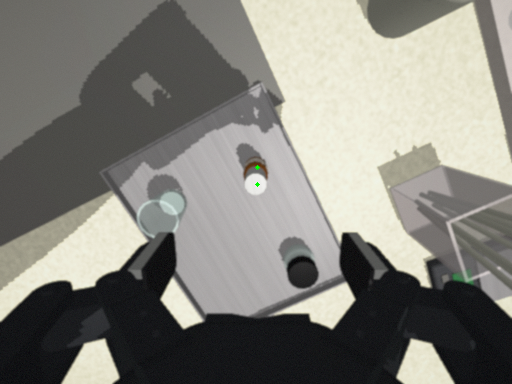

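Bottle B's cap is at (255,184) in the wrist view, right on the prediction of (256.8,183.8). The jar at (302,270) and the beaker at (160,215) are clear of the fingers. I'll descend, grip and lift.

```bash
python3 -m jog '{"travel":[[0.5,0.8,-20],[0,0,-35],[0,0,-35],[0,0,-30],[0,0,-17]],"dr":[[0.1,0.3,0],[0,0,0],[0,0,0],[0,0,0],[0,0,0]],"jaw":[0,0,0,0,0]}'
python3 -m jog '{"travel":[[0,0,0],[0,0,0],[0,0,0],[0,0,0],[0,0,0]],"dr":[[0,0,0],[0,0,0],[0,0,0],[0,0,0],[0,0,0]],"jaw":[0,0,255,255,255]}' 40
python3 -m jog '{"travel":[[0,0,0],[0,0,0],[0,0,0],[0,0,0],[0,0,0]],"dr":[[0,0,0],[0,0,0],[0,0,0],[0,0,0],[0,0,0]],"jaw":[255,255,255,255,255]}'
python3 -m jog '{"travel":[[0,0,0],[0,0,0],[0,0,0],[0,0,0],[0,0,0]],"dr":[[0,0,0],[0,0,0],[0,0,0],[0,0,0],[0,0,0]],"jaw":[255,255,255,255,255]}'
python3 -c "
from h import *
st()"
python3 -m jog '{"travel":[[0,0,10],[0,0,30],[0,0,40],[0,0,40],[0,0,30]],"dr":[[0,0,0],[0,0,0],[0,0,0],[0,0,0],[0,0,0]],"jaw":[255,255,255,255,255]}'
python3 -m jog '{"travel":[[0,0,15],[0,0,0],[0,0,0],[0,0,0],[0,0,0]],"dr":[[0,0,0],[0,0,0],[0,0,0],[0,0,0],[0,0,0]],"jaw":[255,255,255,255,255]}'
python3 -c "
from h import *
st()"
```

```text
time: 13.38
eef_pos: [0.5836, 0.295, 0.0547]
tcp_rot: [0.849, 0.529, -0.003, -0.001]
contact_force: [0.7, -0.1, -1.4]
opening: 1.001
time: 13.8
eef_pos: [0.5873, 0.297, 0.0615]
tcp_rot: [0.849, 0.529, 0.002, 0.001]
contact_force: [-0.8, 0.1, 0.0]
opening: 0.604
time: 14.22
eef_pos: [0.5862, 0.2969, 0.0599]
tcp_rot: [0.849, 0.529, 0.0, 0.0]
contact_force: [-1.8, 0.6, 4.9]
opening: 0.242
time: 14.63
eef_pos: [0.5862, 0.297, 0.0599]
tcp_rot: [0.849, 0.529, 0.0, 0.0]
contact_force: [-1.4, 1.0, 6.2]
opening: 0.243
t 14.63 p [0.5862 0.297  0.0599] y [ 0.898 -0.44   0.   ] z [ 0. -0. -1.] F [-1.4  1.   6.2] op 0.243 q [ 0.31  0.43  1.73 -0.    0.98  0.77]
time: 15.05
eef_pos: [0.5863, 0.2967, 0.2122]
tcp_rot: [0.849, 0.529, 0.001, 0.001]
contact_force: [1.2, 0.2, 0.8]
opening: 0.241
time: 15.47
eef_pos: [0.5844, 0.2961, 0.2205]
tcp_rot: [0.849, 0.529, -0.003, -0.001]
contact_force: [-0.5, 0.3, -1.2]
opening: 0.242
t 15.47 p [0.5844 0.2961 0.2205] y [ 0.898 -0.44  -0.004] z [-0.006 -0.002 -1.   ] F [-0.5  0.3 -1.2] op 0.242 q [ 0.31  0.26  1.63 -0.    1.26  0.77]
```

```bash
python3 -m jog '{"travel":[[-6,-20,0],[-11,-36,0],[-11,-36,0],[-11,-36,0],[-11,-36,0]],"dr":[[0,0,0],[0,0,0],[0,0,0],[0,0,0],[0,0,0]],"jaw":[255,255,255,255,255]}'
python3 -m jog '{"travel":[[-11,-36,0],[-11,-36,0],[-11,-36,0],[-11,-36,0],[-11,-36,0]],"dr":[[0,0,0],[0,0,0],[0,0,0],[0,0,0],[0,0,0]],"jaw":[255,255,255,255,255]}'
python3 -m jog '{"travel":[[-11,-36,0],[-11,-36,0],[-11,-36,0],[-7,-30,0],[0,0,0]],"dr":[[0,0,0],[0,0,0],[0,0,0],[0,0,0],[0,0,0]],"jaw":[255,255,255,255,255]}'
python3 -m jog '{"travel":[[0,0,0],[0,0,0],[0,0,0],[0,0,0],[0,0,0]],"dr":[[-2,-4,0],[-3,-6,0],[-3,-6,0],[-3,-6,0],[-3,-6,0]],"jaw":[255,255,255,255,255]}'
python3 -m jog '{"travel":[[0,0,-10],[0,0,-20],[0,0,-20],[0,0,-10],[0,0,0]],"dr":[[-0.3,-0.6,0],[0,0,0],[0,0,0],[0,0,0],[0,0,0]],"jaw":[255,255,255,255,255]}'
python3 -m jog '{"travel":[[0,0,0],[0,0,0],[0,0,0]],"dr":[[0,0,0],[0,0,0],[0,0,0]],"jaw":[255,255,255]}'
python3 -c "
from h import *
s,R=st();rel(s,R,F1,.0569)"
```

```text
time: 15.88
eef_pos: [0.534, 0.1313, 0.2213]
tcp_rot: [0.848, 0.529, -0.002, -0.001]
contact_force: [-0.1, -1.4, -0.7]
opening: 0.239
time: 16.3
eef_pos: [0.479, -0.0486, 0.2218]
tcp_rot: [0.849, 0.529, -0.002, -0.001]
contact_force: [0.1, -0.1, 0.0]
opening: 0.244
time: 16.72
eef_pos: [0.4388, -0.1894, 0.2221]
tcp_rot: [0.85, 0.527, -0.002, -0.001]
contact_force: [0.4, -0.5, -0.7]
opening: 0.241
time: 17.13
eef_pos: [0.4404, -0.1846, 0.2225]
tcp_rot: [0.817, 0.509, 0.141, 0.231]
contact_force: [-0.4, 0.5, 0.0]
opening: 0.241
time: 17.55
eef_pos: [0.4383, -0.1829, 0.1584]
tcp_rot: [0.817, 0.509, 0.142, 0.23]
contact_force: [0.1, 0.5, -1.5]
opening: 0.239
time: 17.8
eef_pos: [0.4413, -0.1856, 0.1649]
tcp_rot: [0.816, 0.508, 0.144, 0.236]
contact_force: [-0.5, -0.4, -1.0]
opening: 0.241
t 17.8 p [ 0.4413 -0.1856  0.1649] y [ 0.762 -0.372  0.53 ] z [ 0.474 -0.238 -0.848] F [-0.5 -0.4 -1. ] op 0.241 q [-0.67 -0.4   2.43  0.2   0.57 -0.35]
base along 64.0 lateral mm [ 7.3 -0.8  4.9] angle err deg (rotvec) [-1.26 -2.67  0.05]
```

```bash
python3 -m jog '{"travel":[[3.9,-2.7,-12.6],[3.9,-2.7,-12.6],[3.9,-2.6,-12.6],[0,0,0],[0,0,0]],"dr":[[0,0,0],[0,0,0],[0,0,0],[0,0,0],[0,0,0]],"jaw":[255,255,255,255,255]}'
python3 -m jog '{"travel":[[0,0,0],[0,0,0],[0,0,0]],"dr":[[0,0,0],[0,0,0],[0,0,0]],"jaw":[255,255,255]}'
sed -i 's/def lat(s,R,tag,show=True):/def lat(s,R,tag,off=.0534):\n    a=-R.as_matrix()[:,2]; f=np.cross(e,a)/; s/b=s\["eef_pos"\]+.0534/b=s["eef_pos"]+off/' h.py
python3 - <<'E'
from h import *
s,R=st();rel(s,R,F1,.0569);out=[];at=-R.as_matrix()[:,2];b=s["eef_pos"]-.0569*at
for n,u,v in(("scene",110,205),("side",270,180)):
    i=read_camera(n)[:,:,::-1].copy();cv2.imwrite(f"pics/{n}5.png",i)
    k=5; c=cv2.resize(i[v:v+80,u:u+80],None,fx=k,fy=k,interpolation=cv2.INTER_CUBIC)
    P=lambda X:tuple(int(round(t)) for t in (proj(n,X)-[u,v]+.5)*k)
    cv2.line(c,P(b),P(b+.08*at),(0,255,0),1)
    for M,r,col in((b,.014,(0,255,0)),(F1,.017,(255,0,255))):
        cv2.polylines(c,[np.array([P(M+r*(np.cos(t)*e+np.sin(t)*f)) for t in np.linspace(0,6.28,30)])],True,col,1)
    out.append(c)
cv2.imwrite("pics/c5.png",np.hstack(out))
lat(s,R,"5",.0569)
E
```

```text
time: 18.22
eef_pos: [0.4525, -0.1934, 0.1262]
tcp_rot: [0.816, 0.509, 0.143, 0.235]
contact_force: [-0.3, 0.0, -0.5]
opening: 0.239
time: 18.47
eef_pos: [0.4529, -0.1937, 0.1273]
tcp_rot: [0.816, 0.508, 0.144, 0.236]
contact_force: [0.4, 1.1, -0.5]
opening: 0.239
t 18.47 p [ 0.4529 -0.1937  0.1273] y [ 0.761 -0.372  0.531] z [ 0.474 -0.239 -0.847] F [ 0.4  1.1 -0.5] op 0.239 q [-0.66 -0.28  2.43  0.24  0.46 -0.39]
base along 25.2 lateral mm [-1.   1.  -0.9] angle err deg (rotvec) [-1.23 -2.65  0.06]
scene 1323 rect 31 54 perp off px -1.49 per mm [ 0.57 -0.02]
side 880 rect 29 50 perp off px -0.15 per mm [0.09 0.48]
offset mm along row e, across f: [-2.59  0.15]
```

View pics/c5.png

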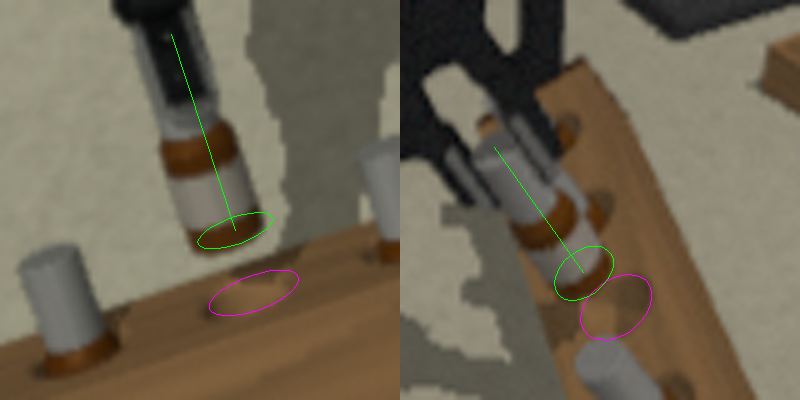

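The mask shows the bottle about 2.6 mm off towards the end of the row. I'll shift it most of that way back, then insert.

```bash
python3 -m jog '{"travel":[[1.2,1.2,0.4],[5.1,-2.6,-8.2],[5.1,-2.6,-8.2],[2.6,-1.3,-4.1],[2.6,-1.3,-4.1]],"dr":[[0,0,0],[0,0,0],[0,0,0],[0,0,0],[0,0,0]],"jaw":[255,255,255,255,255]}'
python3 -m jog '{"travel":[[2.6,-1.3,-4.1],[2.6,-1.3,-4.1],[0,0,0],[0,0,0]],"dr":[[0,0,0],[0,0,0],[0,0,0],[0,0,0]],"jaw":[255,255,255,255]}'
python3 -c "
from h import *
s,R=st();rel(s,R,F1,.0569);print(s['wrist_torque'].round(2))"
```

```text
time: 18.98
eef_pos: [0.4692, -0.1999, 0.1015]
tcp_rot: [0.816, 0.509, 0.143, 0.235]
contact_force: [-0.4, -0.3, -0.7]
opening: 0.243
time: 19.32
eef_pos: [0.4742, -0.2025, 0.0934]
tcp_rot: [0.816, 0.509, 0.143, 0.235]
contact_force: [-0.2, -0.5, -0.6]
opening: 0.244
t 19.32 p [ 0.4742 -0.2025  0.0934] y [ 0.763 -0.373  0.529] z [ 0.472 -0.237 -0.849] F [-0.2 -0.5 -0.6] op 0.244 q [-0.65 -0.14  2.39  0.28  0.36 -0.43]
base along -15.8 lateral mm [-0.8  2.7 -1.4] angle err deg (rotvec) [-1.32 -2.78  0.04]
[0.13 0.31 0.03]
```

```bash
python3 -m jog '{"travel":[[2.6,-1.3,-4.1],[2.6,-1.3,-4.1],[2.6,-1.3,-4.1],[0,0,0],[0,0,0]],"dr":[[0,0,0],[0,0,0],[0,0,0],[0,0,0],[0,0,0]],"jaw":[255,255,255,255,255]}'
python3 -m jog '{"travel":[[2.6,-1.3,-4.1],[1.3,-0.6,-2],[0,0,0],[0,0,0]],"dr":[[0,0,0],[0,0,0],[0,0,0],[0,0,0]],"jaw":[255,255,255,255]}'
python3 -c "
from h import *
s,R=st();rel(s,R,F1,.0569);print(s['wrist_torque'].round(2))"
```

```text
time: 19.73
eef_pos: [0.482, -0.2064, 0.0808]
tcp_rot: [0.816, 0.509, 0.143, 0.234]
contact_force: [0.2, 0.4, -1.0]
opening: 0.239
time: 20.07
eef_pos: [0.486, -0.2083, 0.075]
tcp_rot: [0.816, 0.509, 0.143, 0.235]
contact_force: [-0.1, -0.1, -1.3]
opening: 0.241
t 20.07 p [ 0.486  -0.2083  0.075 ] y [ 0.763 -0.373  0.529] z [ 0.473 -0.237 -0.849] F [-0.1 -0.1 -1.3] op 0.241 q [-0.64 -0.07  2.37  0.31  0.31 -0.46]
base along -38.4 lateral mm [-0.6  2.7 -1.2] angle err deg (rotvec) [-1.31 -2.77  0.04]
[0.16 0.24 0.01]
```

It's 38 mm in with no contact force. I'll release, retreat, move clear and inspect.

```bash
python3 -m jog '{"travel":[[0,0,0],[0,0,0],[0,0,0],[0,0,0],[0,0,0]],"dr":[[0,0,0],[0,0,0],[0,0,0],[0,0,0],[0,0,0]],"jaw":[90,90,90,90,90]}'
python3 -m jog '{"travel":[[-5.1,2.6,8.2],[-10.2,5.1,16.4],[-10.2,5.1,16.4],[-10.2,5.1,16.4],[0,0,10]],"dr":[[0,0,0],[0,0,0],[0,0,0],[0,0,0],[0,0,0]],"jaw":[90,90,90,90,90]}'
python3 -m jog '{"travel":[[0,0,25],[0,0,35],[0,0,30],[0,0,0],[0,0,0]],"dr":[[0,0,0],[2.8,5.5,0],[3,6,0],[3,6,0],[3,6,0]],"jaw":[90,90,90,90,90]}'
python3 -m jog '{"travel":[[0,0,0],[0,0,0],[0,0,0],[0,0,0],[0,0,0]],"dr":[[0,0,0],[0,0,0],[0,0,0],[0,0,0],[0,0,0]],"jaw":[90,90,90,90,90]}'
python3 - <<'E'
from h import *
s,R=st()
p=read_camera("scene");q=read_camera("side")
cv2.imwrite("pics/scene6.png",p[:,:,::-1]);cv2.imwrite("pics/side6.png",q[:,:,::-1])
x=[cv2.resize(i[v:v+h,u:u+w],(400,297),interpolation=cv2.INTER_CUBIC)[:,:,::-1] for i,u,v,w,h in((p,100,200,160,120),(q,260,185,130,97),(p,200,110,190,140),(q,160,125,140,100))]
cv2.imwrite("pics/c6.png",np.vstack([np.hstack(x[:2]),np.hstack(x[2:])]))
E
```

```text
time: 20.48
eef_pos: [0.4861, -0.2085, 0.0755]
tcp_rot: [0.816, 0.508, 0.143, 0.235]
contact_force: [-0.6, -0.2, -0.0]
opening: 0.648
time: 20.9
eef_pos: [0.4495, -0.1899, 0.1438]
tcp_rot: [0.816, 0.509, 0.144, 0.235]
contact_force: [0.2, 0.1, -0.6]
opening: 0.648
time: 21.32
eef_pos: [0.452, -0.1915, 0.2354]
tcp_rot: [0.847, 0.528, 0.027, 0.046]
contact_force: [0.2, 0.7, -0.3]
opening: 0.642
time: 21.73
eef_pos: [0.4496, -0.1898, 0.2302]
tcp_rot: [0.847, 0.528, 0.027, 0.044]
contact_force: [-0.2, -0.2, -0.0]
opening: 0.644
t 21.73 p [ 0.4496 -0.1898  0.2302] y [ 0.893 -0.438  0.104] z [ 0.093 -0.046 -0.995] F [-0.2 -0.2 -0. ] op 0.644 q [-0.62 -0.2   2.08  0.02  1.15 -0.17]
```

View pics/c6.png

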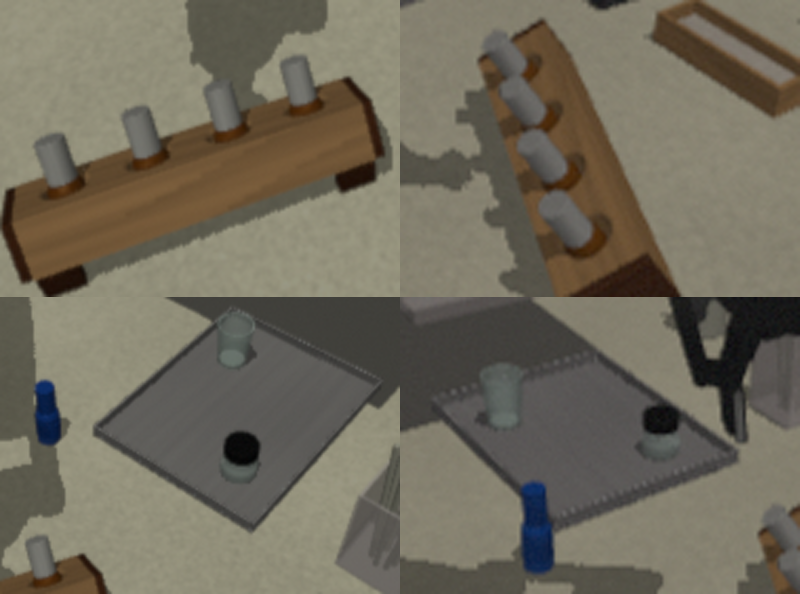

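All four caps stand in an even line, at scene crop (50,141), (134,112), (218,88) and (295,62), all at the same height. The blue bottle, beaker and jar haven't moved, and the tool is clear. Handing in.

```bash
python3 -c "
from plant import *
print(sign_off())"
```

```text
the job is handed in; nothing more can be done
None
```

Both amber bottles are in the two middle bores, one in each, caps outwards. I handed the job in at about 22 s on the robot clock.

- **Insertion:** By the arm's pose, I kept hold of each bottle until it was about 38 mm down the 42 mm bore, then let go for the last few millimetres. The measured contact force stayed around 1 N on the way in.
- **Last check:** In both the scene and side views, all four caps stand in an even row at the same height. I judged "fully home" by eye against the stored bottles, not by a measured depth. The stored bottles, beaker, jar and blue look-alike appear unmoved, and the tool was clear of everything when I handed in.

These did not go exactly to plan:
- **First grip:** The first grip on bottle 1 was about 5 mm off-centre, so I regripped it on the tray before lifting.
- **Tilt:** Joint 5 came close to its limit while I was lowering bottle 1. I tilted it 3° more upright than the bore for the last part, and held bottle 2 that way for its whole descent.
- **Camera offset:** The cameras put the bottles about 1–3 mm from where the arm's pose said they were. I corrected for most of that before inserting.

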